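Put the bell template away

ROBOT

A 6-joint arm with a two-finger parallel gripper is mounted at the origin on the work surface. World frame = base frame: x ahead of the robot, y to its left, z up, the work surface at z = 0. Lengths are in mm, angles in rad, forces in N, time in s.
With the tool pointing down it reaches from about 350 to 775 mm from the base axis. Payload 7.3 kg.
Tool frame: the origin (TCP) lies at the very end of the fingers, on their centre line; the grasp point (between the pads) lies 19 mm behind it (manip.grasp_offset is the distance from the TCP to the grasp point, in mm); z points along the fingers, y is the line along which they close (so a half turn about z gives the same grasp; the last joint's range is limited). The gripper opens to 92 mm and grips with 3 to 60 N. Pads are 19 mm wide; open, the fingers measure 130 mm over their backs; the gripper's body (75 mm by 190 mm) begins 47 mm behind the grasp point.
Start: joints at [1.134, 0.342, 1.524, -0, 1.275, -0.146], TCP at [150.512, 502.982, 226.741] pointing down, gripper open.
Joint ranges: [-2.53, 2.53], [-0.77, 2.02], [0.04, 2.7], [-1, 4.14], [0.28, 2.66], [-3.11, 3.11]. Speed limits (rad/s): [2.57, 2.57, 3.14, 3.14, 3.14, 3.14].

INTERFACE

Orientations are given as a unit quaternion [x, y, z, w].
In Python, from rig import manip gives the robot as it stands.
- The arm moves only by the tool servo_tool, never from a script. Its argument "series" is text: rows parted by semicolons, each of 7 numbers parted by spaces: the shift along the world's x, y, z scaled (see below), then the turn, a rotation vector about the world's x, y, z scaled (see below), then the opening, from -1 (shut) to 1 (fully open). A call has 1 to 5 rows; each row is the pose to reach, as a shift and turn from the pose commanded when the call began, turning the shorter way round; what a row does not reach only later rows make up. The controller multiplies each number of a shift by 0.5 m and each number of a turn by 180 degrees. A row lasts 1/12 s, in which the tool goes at most 41.7 mm and 7.16 degrees, less where a joint would pass 70% of its speed; a pose out of reach is approached as far as the arm can. A call with a number of a shift or a turn outside -1 to 1 is refused whole. A call with a gripper value outside its range is refused whole. The fingers move at their own pace and stop on an object; "squeeze" is the grip in N (left out, the last holds). Time passes only in rows, so rows that repeat a pose let the fingers close. It gives the time, the measured TCP pose, the force, the opening and the grip force at its end, in the units of the state.
- manip.get_state(): the state, without advancing time (a new reading comes with each control period).
- manip.read_camera(name): name is "scene" or "side" or "wrist"; returns a dict with "image" (400x640x3 uint8, blue, green, red), "fx", "fy", "cx", "cy" (pixels), "k1" (the pictures are not rectified: a ray, as slopes to the right and down, at radius r is drawn at 1 + k1 r^2 times it, then the intrinsics apply), "R" (3x3) and "t" (3): a world point X has camera coordinates R X + t; the wrist camera has in their place "tool_from_camera" (4x4, takes a point from camera to tool coordinates, whose origin is the TCP and whose axes are the flange's). Camera axes: x right, y down, z forward; pixel columns grow to the right and rows downward; lengths in mm; the calibration is good to about 2 mm. A picture is of the moment at which its call begins: read the wrist's pose just before it. There is no depth.
- manip.hand_in(): hands the job in; it is judged then, once.
Trained networks look in the newest picture that a camera, given by its name, has taken for a name from the list of things; names that differ only in an ending like _2 or _b are one class to them, and where a whole thing is asked for, a point or a joint stands for the part that bears it (a point fixed in the world has none). Each returns a list of dicts, best first, with "score" (0 to 1); they miss things now and then, are a little off and sometimes report something else, mostly with a low value. They report only what shows in the picture. A call takes as long as a camera call. They do not tell look-alikes from the thing itself.
- manip.spot_in(camera, label): "at" ([x, y, z] in mm, in world coordinates, good to about 4 mm: the middle of the surface that is visible of it).
- manip.landmark_of(camera, label): "at" ([x, y, z] in mm, in world coordinates, good to about 4 mm: a listed point, or the origin of a listed thing).
The state is a dict: "time_s": time; "joint_positions": joint angles; "joint_vel": joint speeds; "effort": joint torques, N m; "eef_pos": TCP position; "orientation": TCP orientation; "wrist_force": force on the tool from outside, world axes, zero at the start; "ft_torque": the same for the moment, N m; "finger_gap": finger opening in mm; "grasp_force": force on a finger pad.
Only numpy, scipy, OpenCV 4.12 (cv2) and the standard library are available. Lean on these libraries where they do the work, as an engineer would, in place of code of your own. Each camera call takes 0.05 s, during which the arm holds its last target. There are 200 camera calls.

TASK

One bell-shaped template and one straight template hang on the bench stand. Lift the bell-shaped one (it gets wider towards its foot) up and off its hook and slide it upright, foot first, into the empty end slot of the wooden rack; bring it right down to the bottom of the slot before you let go. Leave the straight template hanging and do not disturb the other things on the bench.

Things in the scene. Friction and masses are not known exactly. Their poses are not given: they have to be found in the camera images.
- bell_template: Template to put away: bare plywood plate 8 mm thick (x), 170 mm tall (z), about 0.08 kg. Origin: centre of its foot (bottom edge). Width (y) 92 mm up to 45 mm above the foot, sloping in to 56 mm at 83 mm, then 56 mm to the top; solid grip tab from 115 mm to the top. Hangs upright on either hook, foot 12 mm above the bench. Front and back alike: may go into the slot either way round.
- bell_template_window (a point): Middle of the top edge of the bell template's window, 115 mm above its foot: the edge that rests on the hook. The window goes through the plate, 36 mm wide (y), from 83 to 115 mm above the foot.
- strip_template: The other hanging template, to be left alone: same plywood, thickness, height, window, grip tab and origin, but a straight 56 mm wide all the way down. It hangs on the other hook.
- stand: Fixed dark steel stand, origin on the bench under its post. Base 14 mm high, x -45 to +45 mm, 260 mm wide. Cross bar 16 x 16 mm, 210 mm along y, top at 127 mm, with two hooks pointing along -x at y = +80 and -80 mm: level strips 22 mm wide, 4 mm thick, top at 127 mm, ending in an upturned lip at x -74 to -78 mm, its top at 139 mm. Nothing of the stand is higher than the lips.
- hook_left (a point): Point on top of the strip of the hook at the stand's +y side, 127 mm above the bench, in the middle plane of the template hanging there; the lip's inner face is 14 mm further along the stand's -x. Axes as the stand's.
- hook_right (a point): The same point on the hook at the stand's -y side.
- rack: Fixed dark wooden block, 150 (x) x 130 (y) x 50 mm, origin at the centre of its underside. Three straight slots along its y, open at the top, at x = -45, 0 and +45 mm. The first two hold short fixed templates (their tops at most 100 mm above the bench); the one at x = +45 mm is empty: 11 mm wide (x), 98 mm long (y), 40 mm deep, with 3 mm chamfered mouth.
- slot_floor (a point): Centre of the empty slot's floor, 10 mm above the bench; axes as the rack's (x across the slot, y along it, z up).
- slot_mouth (a point): Centre of the empty slot's mouth, 50 mm above the bench; axes as the rack's.
- mouthpiece: Bystander: brass mouthpiece standing on its 27 mm rim, 66 mm tall, beyond the middle of the bench. Origin: centre of its underside.
- jar: Bystander: amber jar with black cap, 56 mm across, 60 mm tall, on the far left of the bench. Origin: centre of its underside.
- mallet: Bystander: hammer, 260 mm long, lying at the far right of the bench, roughly along y. Origin: its underside, about mid-length; handle to its -x.
Not all that is in view belongs to the job. Leave any turquoise or yellow look-alike of the bell_template alone.

How it is judged:
By the outcome, as a careful person would: the job done as asked, in the order asked, and still so for the second after the job is handed in, with the robot touching nothing.
It also fails if it takes over 48 s, if anything falls off the work surface, if the arm or the gripper's body presses on something with over 40 N, if the wrist force passes 120 N, or if a joint passes its speed limit or range.

## Working session

There is one attempt and no reset: what is moved stays moved. The work goes in short steps, Python scripts to look and compute and a tool call to move; the robot and the scene stay as the last step left them, time stands still between calls to the robot, and variables do not carry over. Pictures are saved under pics/ and viewed, at most 10 in all, crops included, and the job is handed in when it is done.

Besides the shell and the picture viewer there is one more tool, called after "Call:" as name(argument=value, ...) on one line, values as JSON. servo_tool: Moves the arm, as the interface text tells. Shifts and turns lie within -1 to 1; 1 stands for 0.5 m of shift or 180 degrees of turn. Its arguments: {"type":"object","properties":{"series":{"type":"string"},"squeeze":{"type":"number"}},"required":["series"]}

```bash
mkdir -p pics; python3 - <<'E'
from rig import manip
import cv2
for c in ("scene","side"):
    d=manip.read_camera(c); cv2.imwrite(f"pics/{c}0.png",d["image"])
    print(c,d["fx"],d["cx"],d["k1"],(-d["R"].T@d["t"]).round(), d["R"][2].round(2))
    for l in ("bell_template","bell_template_window","strip_template","stand","hook_left","hook_right","rack","slot_floor","slot_mouth"):
        for r in manip.landmark_of(c,l)[:3]:
            X=__import__("numpy").array(r["at"]); p=d["R"]@X+d["t"]; s=p[:2]/p[2]; s=s*(1+d["k1"]*(s@s))
            print(l,X.round(1),round(r["score"],2),(s*[d["fx"],d["fy"]]+[d["cx"],d["cy"]]).round())
s=manip.get_state();print(s["time_s"],s["eef_pos"],s["orientation"],s["finger_gap"])
E
```

```text
scene 433.0855675952489 326.08581127291626 -0.057072939527664374 [1035.  785.  748.] [-0.41 -0.74 -0.53]
bell_template [ 5.663e+02 -4.822e+02 -3.000e-01] 0.83 [267. 175.]
bell_template [ 430.1 -457.9    3.5] 0.77 [304. 169.]
bell_template [ 324.2 -343.7    0.9] 0.62 [346. 177.]
bell_template_window [ 329.4 -339.1  119.1] 0.94 [346. 147.]
bell_template_window [ 429.9 -461.7  113.3] 0.85 [303. 141.]
bell_template_window [ 485.2 -324.6  124.5] 0.74 [307. 157.]
strip_template [ 527.5 -168.1   13.7] 0.77 [318. 214.]
stand [ 564.  -261.9   -2.5] 0.57 [294. 206.]
hook_left [ 530.5 -168.   126.2] 0.98 [317. 181.]
hook_right [ 486.5 -327.9  124.8] 0.77 [306. 156.]
rack [569.1 253.8  -1. ] 0.93 [388. 316.]
slot_floor [614.5 240.9  10.5] 0.56 [369. 316.]
slot_mouth [613.  241.3  53.8] 0.97 [371. 302.]
slot_mouth [ 527.7 -170.6  126.5] 0.58 [318. 181.]
slot_mouth [ 565.9 -264.2   -2.6] 0.2 [293. 206.]
side 375.2909214821599 324.27660000113144 -0.022886747787979143 [ 154. -508.  754.] [ 0.47  0.48 -0.74]
bell_template [ 567.6 -484.2    1.3] 0.66 [457. 341.]
bell_template [ 321.1 -343.7    5.2] 0.
[... 209 characters left out ...]
ow [ 434.1 -460.5  117.6] 0.66 [420. 357.]
strip_template [ 524.2 -172.9   12.8] 0.93 [335. 256.]
stand [ 567.9 -258.1    2.5] 0.97 [374. 270.]
hook_left [ 528.5 -166.4  127. ] 0.96 [336. 223.]
hook_left [611.3 240.1  10.1] 0.41 [259. 155.]
hook_right [ 487.4 -328.4  125.9] 0.64 [381. 284.]
hook_right [ 523.8 -170.8   12.8] 0.53 [334. 256.]
hook_right [739.6  62.2  -0.9] 0.53 [331. 168.]
rack [566.7 253.2  -1.4] 0.96 [245. 163.]
slot_floor [614.8 241.2   7.6] 0.75 [260. 155.]
slot_floor [738.7  59.1  -0.9] 0.49 [331. 169.]
slot_mouth [606.9 243.3  48. ] 0.7 [256. 145.]
1.0 [150.51193711 502.97320492 226.74466704] [1.44879040e-01 9.89449372e-01 5.31805864e-05 2.78789626e-05] 91.74013614545714
```

```bash
python3 - <<'E'
import cv2,numpy as np
a=cv2.imread("pics/scene0.png")[110:350,220:440];b=cv2.imread("pics/side0.png")[120:400,210:500]
a=cv2.resize(a,(385,420),interpolation=2);b=cv2.resize(b,(410,396),interpolation=2)
o=np.zeros((420,800,3),np.uint8);o[:,:385]=a;o[:396,390:]=b;cv2.imwrite("pics/c0.png",o)
E
```

```text
(no output)
```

View pics/scene0.png

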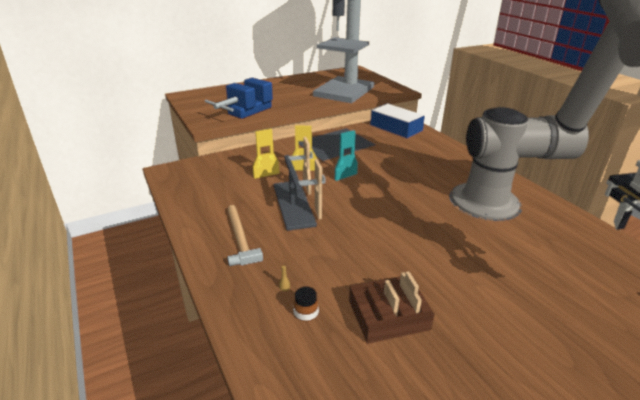

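View pics/side0.png

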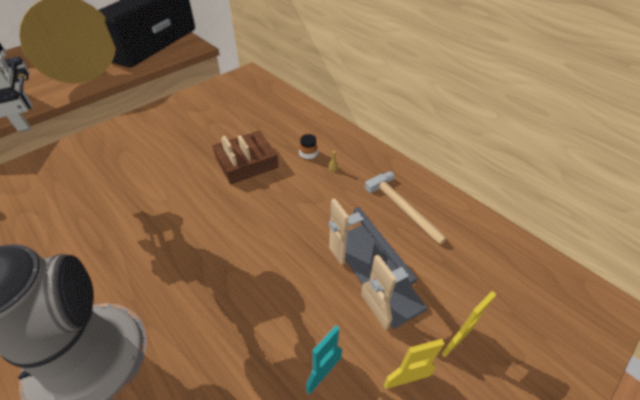

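View pics/c0.png

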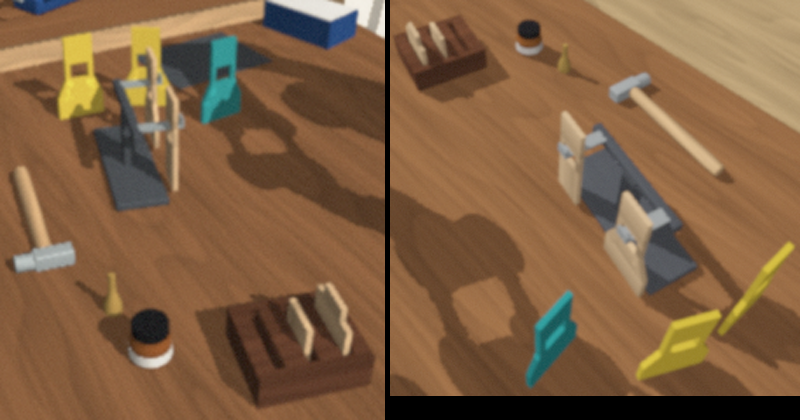

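Candidates: plywood bell on the right hook (side 381,284; splayed foot visible in the crop), plywood strip on the left hook (335,230), turquoise (322,360), yellow (415,365) and yellow (470,325). The crop confirms the bare plywood bell on hook_right at about (487,-328). The strip is at (528,-168), the stand yaw is about -14.7°, and the empty slot is near (613,241). I'll look at the rack with the wrist camera on the way.

Call:
servo_tool(series="0.08 -0.04 0.03 0 0 -0.038 1; 0.15 -0.08 0.06 0 0 -0.077 1; 0.22 -0.12 0.09 0 0 -0.115 1; 0.29 -0.16 0.12 0 0 -0.154 1; 0.36 -0.2 0.15 0 0 -0.19 1")

```text
time_s: 1.42
eef_pos: [322.9, 406.9, 298.8]
orientation: [0.432, 0.902, 0.0, 0.0]
wrist_force: [0.7, 0.5, 1.0]
finger_gap: 91.9
grasp_force: 0.0
```

Call:
servo_tool(series="0.07 -0.04 0.02 0 0 -0.038 1; 0.14 -0.08 0.04 0 0 -0.077 1; 0.21 -0.12 0.06 0 0 -0.115 1; 0.28 -0.16 0.08 0 0 -0.154 1; 0.34 -0.2 0.1 0 0 -0.19 1")

```text
time_s: 1.83
eef_pos: [493.6, 306.5, 348.3]
orientation: [0.678, 0.735, 0.0, 0.0]
wrist_force: [-0.5, -0.1, -0.8]
finger_gap: 91.8
grasp_force: 0.0
```

Call:
servo_tool(series="0.04 -0.03 0 0 0 -0.038 1; 0.08 -0.06 0 0 0 -0.077 1; 0.12 -0.09 0 0 0 -0.109 1; 0.12 -0.09 0 0 0 -0.109 1")

```text
time_s: 2.17
eef_pos: [554.8, 259.8, 346.8]
orientation: [0.794, 0.607, -0.001, 0.001]
wrist_force: [-0.1, -0.4, -0.4]
finger_gap: 91.9
grasp_force: 0.0
```

```bash
cat > h.py <<'E'
from rig import manip
import cv2, numpy as np
from scipy.spatial.transform import Rotation as Ro
def look(name):
    s=manip.get_state(); d=manip.read_camera("wrist")
    cv2.imwrite(f"pics/{name}.png",d["image"])
    T=np.eye(4);T[:3,:3]=Ro.from_quat(s["orientation"]).as_matrix();T[:3,3]=s["eef_pos"]
    d["W"]=T@d["tool_from_camera"]; return s,d
def ray(d,uv,z):
    K=np.array([[d["fx"],0,d["cx"]],[0,d["fy"],d["cy"]],[0,0,1]])
    p=cv2.undistortPoints(np.array([[uv]],float),K,np.array([d["k1"],0,0,0.]))[0,0]
    v=d["W"][:3,:3]@[p[0],p[1],1]; o=d["W"][:3,3]
    return o+v*(z-o[2])/v[2]
def proj(d,X):
    p=d["W"][:3,:3].T@(np.array(X)-d["W"][:3,3]); s=p[:2]/p[2]; s=s*(1+d["k1"]*(s@s))
    return (s*[d["fx"],d["fy"]]+[d["cx"],d["cy"]]).round(1)
def st():
    s=manip.get_state(); R=Ro.from_quat(s["orientation"]).as_matrix()
    print(s["time_s"],s["eef_pos"].round(1),"y",R[:,1].round(4),"z",R[:,2].round(4),s["finger_gap"],s["wrist_force"].round(1))
E
python3 - <<'E'
from h import *
s,d=look("w1"); st(); print(d["tool_from_camera"].round(2), d["fx"],d["cx"],d["cy"],d["k1"])
for l in ("rack","slot_mouth","slot_floor"):
    for r in manip.landmark_of("wrist",l)[:2]: print(l,np.round(r["at"],1),round(r["score"],2),proj(d,r["at"]))
E
```

```text
2.2167 [553.1 261.3 346.9] y [ 9.665e-01 -2.566e-01 -8.000e-04] z [-1.e-03 -7.e-04 -1.e+00] 91.96231106696756 [-0.7  0.1 -0.7]
[[  -0.     -0.96   -0.3    81.06]
 [   1.      0.     -0.     -0.  ]
 [   0.     -0.3     0.96 -158.34]
 [   0.      0.      0.      1.  ]] 354.12246901425317 321.30201403883007 200.72766910080836 -0.013563692107757704
rack [570.5 253.1  -2.2] 0.71 [333.5 151.2]
slot_mouth [612.5 239.6  51.9] 0.64 [368.8 159.6]
slot_floor [613.8 241.1  13. ] 0.92 [366.  153.1]
```

View pics/w1.png

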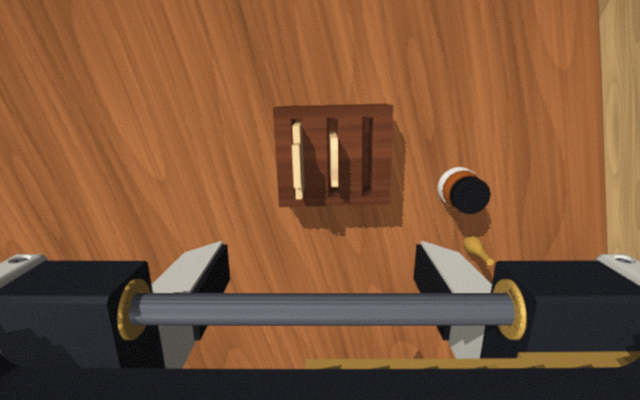

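The picture shows the rack at columns 275-392 and rows 105-206, with its empty slot at column 367, rows 117-193. The slot is nearly in line with the tool. I'll measure the slot outline with a zoom.

```bash
python3 - <<'E'
from h import *
im=cv2.imread("pics/w1.png")
c=cv2.resize(im[98:214,268:400],None,fx=5,fy=5,interpolation=cv2.INTER_CUBIC)
cv2.imwrite("pics/w1c.png",c)
g=cv2.cvtColor(im,6)
for r in (125,140,155,170,185): print(r,g[r,350:400].tolist())
for c in (365,367,369): print(c,g[100:215,c].tolist())
E
```

```text
125 [73, 72, 75, 71, 71, 69, 72, 71, 69, 71, 71, 66, 52, 39, 46, 54, 55, 53, 45, 43, 32, 39, 48, 64, 70, 74, 70, 68, 69, 71, 73, 72, 69, 64, 70, 70, 73, 71, 69, 67, 73, 67, 70, 79, 86, 84, 86, 96, 117, 120]
140 [74, 82, 79, 73, 80, 77, 77, 78, 76, 80, 71, 72, 53, 42, 43, 43, 46, 45, 42, 37, 42, 53, 59, 76, 77, 75, 72, 74, 75, 75, 71, 75, 71, 71, 69, 70, 70, 65, 70, 71, 70, 74, 77, 77, 79, 77, 82, 81, 83, 82]
155 [81, 86, 83, 82, 82, 80, 85, 82, 81, 84, 84, 74, 59, 45, 42, 45, 44, 47, 41, 37, 36, 54, 67, 84, 86, 78, 81, 82, 79, 84, 77, 78, 83, 78, 82, 79, 80, 81, 81, 80, 79, 81, 88, 90, 86, 85, 83, 81, 77, 78]
170 [61, 65, 69, 74, 68, 69, 72, 65, 68, 70, 70, 59, 45, 40, 43, 45, 44, 46, 39, 36, 37, 49, 60, 72, 71, 68, 68, 71, 72, 73, 68, 69, 66, 70, 72, 70, 68, 68, 69, 70, 70, 77, 79, 79, 79, 85, 90, 89, 82, 84]
185 [44, 61, 73, 66, 70, 68, 66, 70, 68, 72, 70, 58, 44, 40, 37, 40, 37, 32, 31, 33, 45, 59, 72, 75, 73, 67, 70, 67, 68, 72, 66, 70, 67, 69, 73, 70, 69, 71, 71, 72, 77, 82, 76, 81, 80, 78, 79, 77, 75, 85]
365 [120, 119, 117, 108, 80, 61, 62, 66, 68, 66, 70, 70, 69, 68, 71, 71, 
[... 633 characters left out ...]
46, 46, 47, 49, 43, 41, 44, 44, 44, 38, 41, 46, 41, 46, 45, 41, 45, 43, 39, 41, 44, 38, 38, 41, 40, 36, 35, 38, 32, 29, 29, 31, 30, 32, 43, 48, 52, 53, 55, 63, 62, 72, 74, 72, 68, 67, 64, 64, 69, 73, 75, 77, 76, 72, 73, 72, 71, 72]
369 [116, 112, 118, 107, 76, 62, 64, 69, 72, 66, 66, 69, 68, 70, 76, 70, 68, 57, 52, 42, 40, 40, 42, 39, 39, 43, 47, 37, 41, 45, 45, 39, 40, 35, 36, 34, 34, 36, 32, 39, 37, 39, 33, 33, 35, 38, 35, 33, 35, 36, 28, 34, 33, 34, 34, 37, 33, 34, 32, 33, 29, 37, 36, 36, 30, 34, 32, 36, 36, 37, 36, 33, 33, 36, 34, 37, 34, 38, 41, 38, 33, 39, 35, 30, 39, 33, 34, 37, 34, 32, 43, 48, 52, 57, 58, 61, 62, 67, 74, 74, 67, 67, 63, 68, 69, 73, 77, 74, 76, 75, 77, 75, 76, 77, 72]
```

View pics/w1c.png

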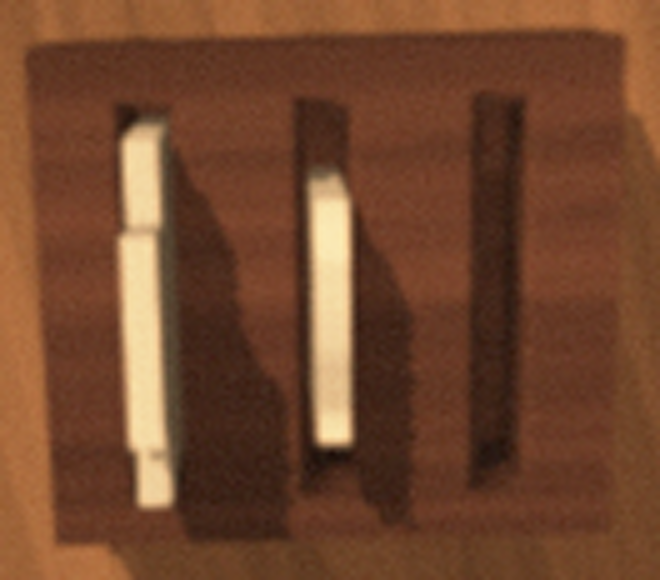

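```bash
cat >> h.py <<'E'
def slot_from(P,yaw):
    c,s=np.cos(yaw),np.sin(yaw); return np.array([P[0]+45*c,P[1]+45*s])
E
python3 - <<'E'
from h import *
from scipy.optimize import least_squares
s=manip.get_state(); d=manip.read_camera("wrist")
T=np.eye(4);T[:3,:3]=Ro.from_quat(s["orientation"]).as_matrix();T[:3,3]=s["eef_pos"];d["W"]=T@d["tool_from_camera"];st()
cr=lambda x,y:np.array([x/5-.4+268,y/5-.4+98])
a,b=ray(d,[366.9,125],50),ray(d,[365.7,185],50); print("centreline",a.round(1),b.round(1),"yaw",np.arctan2(-(a-b)[0],(a-b)[1]), )
t,bt=ray(d,cr(498,92),50),ray(d,cr(493,488),50); print("ends",t.round(1),bt.round(1),np.linalg.norm(t-bt),(t+bt)/2)
C=[cr(27,47),cr(625,35),cr(610,530),cr(57,543)]
Q=np.array([ray(d,c,50) for c in C]);print(Q.round(1)); print([np.linalg.norm(Q[i]-Q[i-3]).round(1) for i in range(4)],"mid",Q.mean(0))
E
```

```text
2.4167 [550.9 263.9 348.2] y [ 9.679e-01 -2.512e-01 -1.000e-04] z [ 0.e+00  3.e-04 -1.e+00] 91.76105481751115 [-0.2 -0.7  0.3]
centreline [616.2 288.   50. ] [597.8 211.7  50. ] yaw -0.23725482840183285
ends [619.  298.8  50. ] [595.4 197.7  50. ] 103.75351811259378 [607.19490809 248.26097979  50.        ]
[[507.6 339.1  50. ]
 [652.6 304.4  50. ]
 [623.5 178.2  50. ]
 [477.6 212.3  50. ]]
[np.float64(149.2), np.float64(129.5), np.float64(149.8), np.float64(130.3)] mid [565.32070036 258.49494218  50.        ]
```

```bash
python3 - <<'E'
from h import *
for i in range(5):
    s=manip.get_state(); R=Ro.from_quat(s["orientation"]).as_matrix()
    print(s["time_s"],s["eef_pos"].round(2),R[:,1].round(4),s["joint_vel"].round(3),s["joint_positions"].round(4)); manip.read_camera("wrist")
print(manip.get_state()["eef_pos"])
for c in ("scene","side"):
    manip.read_camera(c)
    for l in ("slot_mouth","slot_floor","rack"):
        r=manip.landmark_of(c,l)
        if r: print(c,l,np.round(r[0]["at"],1),r[0]["score"])
E
```

```text
2.4167 [550.86 263.85 348.17] [ 9.679e-01 -2.512e-01 -1.000e-04] [ 0.007 -0.005  0.    -0.002 -0.001  0.003] [3.2110e-01 4.5770e-01 1.0194e+00 3.0000e-04 1.6645e+00 5.7510e-01]
2.4667 [550.81 263.95 348.32] [ 9.680e-01 -2.511e-01  2.000e-04] [ 0.004 -0.001 -0.002  0.001  0.     0.004] [3.2140e-01 4.5750e-01 1.0193e+00 2.0000e-04 1.6645e+00 5.7520e-01]
2.5167 [550.84 263.92 348.32] [ 9.679e-01 -2.513e-01  3.000e-04] [-0.004  0.    -0.002 -0.002  0.002  0.001] [3.2130e-01 4.5750e-01 1.0192e+00 1.0000e-04 1.6645e+00 5.7540e-01]
2.5667 [550.94 263.85 348.35] [ 9.678e-01 -2.516e-01  4.000e-04] [-0.003  0.002 -0.003 -0.001 -0.001 -0.   ] [0.3212 0.4575 1.0191 0.     1.6644 0.5755]
2.6167 [551.07 263.74 348.29] [ 9.678e-01 -2.519e-01  4.000e-04] [-0.003  0.002 -0.003 -0.     0.003  0.003] [0.321  0.4577 1.019  0.     1.6644 0.5756]
[551.16226219 263.62886821 348.22248378]
scene slot_mouth [613.7 243.4  51.1] 0.75
scene slot_floor [613.3 245.1   6. ] 0.64
scene rack [570.4 255.1  -5.8] 0.7
side slot_mouth [610.  243.1  49. ] 0.89
side slot_floor [614.7 239.9  10. ] 0.71
side rack [ 5.714e+02  2.526e+02 -4.000e-01] 0.6
```

```bash
python3 - <<'E'
from h import *
s,d=look("w2"); st()
a=cv2.imread("pics/w1.png",0);b=cv2.imread("pics/w2.png",0)
m=np.zeros_like(b)
x0,y0,x1,y1=255,85,410,220
M=np.eye(2,3,dtype=np.float32)
A=a[y0:y1,x0:x1]
cc,M=cv2.findTransformECC(A,b,np.array([[1,0,x0],[0,1,y0]],np.float32),cv2.MOTION_EUCLIDEAN,(3,200,1e-6),None,5)
print(cc,M)
mp=lambda p:M@[p[0]-x0,p[1]-y0,1]
cr=lambda x,y:mp([x/5-.4+268,y/5-.4+98])
C=[cr(27,47),cr(625,35),cr(610,530),cr(57,543)]
Q=np.array([ray(d,c,50) for c in C]);print(Q.round(1),"mid",Q.mean(0))
v=(Q[1]+Q[2]-Q[0]-Q[3]);u=Q[0]+Q[1]-Q[2]-Q[3]
print("yaw",np.arctan2(v[1],v[0]),np.arctan2(-u[0],u[1]))
p,q=ray(d,mp([366.9,125]),50),ray(d,mp([365.7,185]),50);print("cl",p,q,np.arctan2(-(p-q)[0],(p-q)[1]))
t,bt=ray(d,cr(498,92),50),ray(d,cr(493,488),50);print("ends mid",(t+bt)/2)
for l in ("slot_mouth","slot_floor","rack"):
    r=manip.landmark_of("wrist",l)
    if r: print(l,np.round(r[0]["at"],1),r[0]["score"])
E
```

```text
3.1167 [551.7 263.  347.9] y [ 9.673e-01 -2.534e-01  1.000e-04] z [ 1.e-04 -0.e+00 -1.e+00] 91.88935278338894 [ 0.  -0.1 -0.4]
0.9963651921752789 [[ 9.9993598e-01 -1.1313721e-02  2.5917242e+02]
 [ 1.1313721e-02  9.9993598e-01  8.6314545e+01]]
[[512.7 335.5  50. ]
 [657.5 298.9  50. ]
 [627.  172.5  50. ]
 [481.3 208.6  50. ]] mid [569.60899626 253.86850444  50.        ]
yaw -0.24549331943731373 -0.23994742790423776
cl [620.87558772 282.86948656  50.        ] [601.57310251 206.50064342  50.        ] -0.24756842046431038
ends mid [611.3863267  243.06525671  50.        ]
slot_mouth [608.5 242.3  51.6] 0.79
slot_floor [613.7 239.7  11.4] 0.64
rack [568.6 253.8  -3.6] 0.59
```

Rack fit: slot at about (612.5,243), yaw about -0.245, with edge lengths that agree with the given sizes. Next I'll move over the bell.

Call:
servo_tool(series="-0.008 -0.078 -0.006 0 0 0 1; -0.017 -0.157 -0.012 0 0 0 1; -0.026 -0.236 -0.019 0 0 0 1; -0.034 -0.315 -0.025 0 0 0 1; -0.043 -0.394 -0.032 0 0 0 1")

```text
time_s: 3.68
eef_pos: [529.6, 64.5, 332.0]
orientation: [0.791, 0.611, 0.0, 0.0]
wrist_force: [0.7, 0.1, -0.1]
finger_gap: 92.1
grasp_force: 0.0
```

Call:
servo_tool(series="-0.008 -0.078 -0.006 0 0 0 1; -0.017 -0.157 -0.012 0 0 0 1; -0.026 -0.236 -0.019 0 0 0 1; -0.034 -0.315 -0.025 0 0 0 1; -0.043 -0.394 -0.032 0 0 0 1")

```text
time_s: 4.1
eef_pos: [508.1, -132.8, 316.1]
orientation: [0.792, 0.611, 0.0, 0.0]
wrist_force: [0.2, 0.5, 0.2]
finger_gap: 92.0
grasp_force: 0.0
```

Call:
servo_tool(series="-0.008 -0.078 -0.006 0 0 0 1; -0.017 -0.157 -0.012 0 0 0 1; -0.026 -0.236 -0.019 0 0 0 1; -0.034 -0.315 -0.025 0 0 0 1; -0.043 -0.394 -0.032 0 0 0 1")

```text
time_s: 4.52
eef_pos: [486.6, -330.0, 300.0]
orientation: [0.792, 0.611, 0.0, 0.0]
wrist_force: [1.2, -0.7, 0.3]
finger_gap: 91.9
grasp_force: 0.0
```

Call:
servo_tool(series="0 0 0 0 0 0 1; 0 0 0 0 0 0 1; 0 0 0 0 0 0 1; 0 0 0 0 0 0 1; 0 0 0 0 0 0 1")

```text
time_s: 4.93
eef_pos: [487.7, -326.7, 300.5]
orientation: [0.791, 0.612, 0.0, 0.0]
wrist_force: [-0.9, 1.6, -0.8]
finger_gap: 91.7
grasp_force: 0.0
```

```bash
python3 - <<'E'
from h import *
s,d=look("w3"); st(); print(s["joint_vel"].round(3))
for l in ("bell_template","bell_template_window","hook_right","hook_left","stand"):
    for r in manip.landmark_of("wrist",l)[:2]: print(l,np.round(r["at"],1),round(r["score"],2),proj(d,r["at"]))
print(manip.spot_in("wrist","bell_template")[:2])
im=d["image"]; cv2.imwrite("pics/w3c.png",cv2.resize(im[60:280,200:460],None,fx=2.7,fy=2.7,interpolation=2))
E
```

```text
4.9833 [ 487.6 -326.7  300.5] y [ 9.678e-01 -2.516e-01  8.000e-04] z [ 7.e-04 -4.e-04 -1.e+00] 92.08165822044784 [-0.7  1.  -0.5]
[ 0.001 -0.    -0.001 -0.001 -0.002 -0.001]
bell_template [ 489.5 -321.    10.6] 0.95 [321.9 152.7]
bell_template [ 324.5 -340.8   -0. ] 0.77 [207.6 196.1]
bell_template_window [ 326.1 -340.   113.3] 0.88 [175.6 225.8]
bell_template_window [ 567.5 -480.1  116.4] 0.78 [426.9 290.3]
hook_right [ 489.5 -327.6  130.8] 0.7 [323.8 180.4]
stand [ 565.8 -263.3   -0.7] 0.57 [369.7  91.1]
[{'at': [434.6, -454.9, 60.8], 'score': 0.83}, {'at': [492.9, -309.3, 181.5], 'score': 0.68}]
```

View pics/w3c.png

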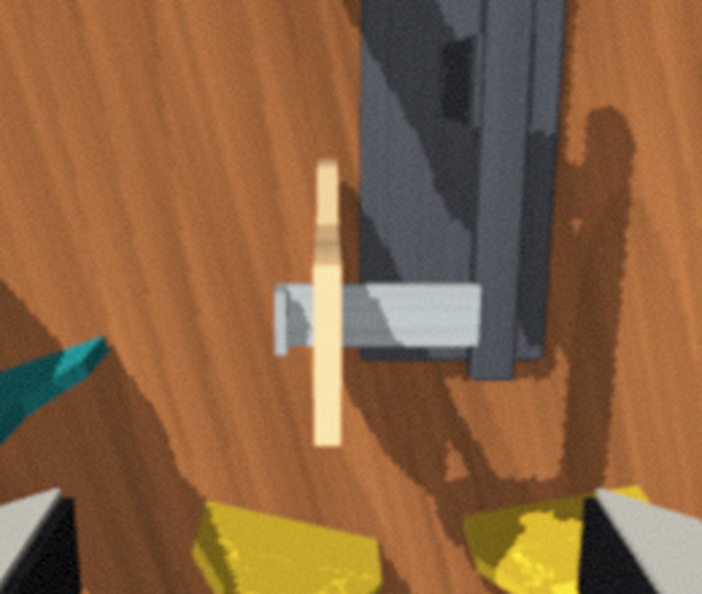

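Crop: the bell's top edge runs from about (328,263) to (328,446) in the crop, and the hook strip and lip are at row 318. The plate is upright and aligned with the fingers. The turquoise and yellow look-alikes stay clear.

```bash
python3 - <<'E'
from h import *
s=manip.get_state(); d=manip.read_camera("wrist")
T=np.eye(4);T[:3,:3]=Ro.from_quat(s["orientation"]).as_matrix();T[:3,3]=s["eef_pos"];d["W"]=T@d["tool_from_camera"];st()
im=d["image"].astype(int)
cr=lambda x,y:(x/2.7-.3+200,y/2.7-.3+60)
t,b=ray(d,cr(327.7,263),182),ray(d,cr(328,446),182)
print(t.round(1),b.round(1),np.linalg.norm(t-b),"mid",(t+b)/2,"yaw",np.arctan2(-(t-b)[0],(t-b)[1]))
# hook strip edges at 127, lip at 139
for n,p,z in(("strip+",cr(440,285),127),("strip-",cr(440,346),127),("lip",cr(275,318),139)):print(n,ray(d,p,z).round(1))
for r in (165,180,195,215): 
    row=im[r,300:345]; k=np.where((row[:,2]>190)&(row[:,0]>110))[0]; print(r,k.min()+300 if len(k) else None,k.max()+300 if len(k) else None)
E
```

```text
5.3333 [ 487.2 -327.7  300. ] y [ 9.674e-01 -2.531e-01  2.000e-04] z [ 1.e-04 -1.e-04 -1.e+00] 91.69406772283048 [0.3 0.6 0.2]
[ 494.7 -297.2  182. ] [ 480.3 -352.5  182. ] 57.08042402199066 mid [ 487.47200199 -324.8578927   182.        ] yaw -0.25463960501189775
strip+ [ 528.3 -324.4  127. ]
strip- [ 523.4 -346.1  127. ]
lip [ 470.3 -318.5  139. ]
165 315 326
180 315 326
195 316 325
215 317 326
```

Call:
servo_tool(series="0.001 0.005 -0.07 0 0 0 1; 0.001 0.005 -0.14 0 0 0 1; 0.001 0.005 -0.21 0 0 0 1; 0.001 0.005 -0.27 0 0 0 1; 0.001 0.005 -0.306 0 0 0 1")

```text
time_s: 5.75
eef_pos: [486.3, -324.3, 143.4]
orientation: [0.792, 0.611, -0.0, -0.002]
wrist_force: [-0.0, 0.2, 0.7]
finger_gap: 91.8
grasp_force: 0.0
```

Call:
servo_tool(series="0 0 0 0 0 0 0.2; 0 0 0 0 0 0 -0.2; 0 0 0 0 0 0 -0.5; 0 0 0 0 0 0 -0.7; 0 0 0 0 0 0 -0.75", squeeze=20)

```text
time_s: 6.17
eef_pos: [488.4, -326.0, 148.7]
orientation: [0.792, 0.611, 0.0, 0.002]
wrist_force: [0.6, 1.3, 0.6]
finger_gap: 63.1
grasp_force: 0.0
```

Call:
servo_tool(series="0 0 0 0 0 0 -1; 0 0 0 0 0 0 -1; 0 0 0 0 0 0 -1; 0 0 0 0 0 0 -1; 0 0 0 0 0 0 -1", squeeze=25)

```text
time_s: 6.58
eef_pos: [487.7, -325.5, 147.0]
orientation: [0.792, 0.611, 0.0, 0.0]
wrist_force: [-0.4, 0.3, 0.5]
finger_gap: 30.0
grasp_force: 0.0
```

Call:
servo_tool(series="0 0 0 0 0 0 -1; 0 0 0 0 0 0 -1; 0 0 0 0 0 0 -1; 0 0 0 0 0 0 -1; 0 0 0 0 0 0 -1", squeeze=25)

```text
time_s: 7.0
eef_pos: [487.7, -325.5, 146.9]
orientation: [0.792, 0.611, 0.0, 0.0]
wrist_force: [0.1, 0.1, -0.5]
finger_gap: 7.7
grasp_force: 25.0
```

Call:
servo_tool(series="0 0 0.008 0 0 0 -1; 0 0 0.018 0 0 0 -1; 0 0 0.03 0 0 0 -1; 0 0 0.037 0 0 0 -1; 0 0 0.04 0 0 0 -1")

```text
time_s: 7.42
eef_pos: [488.0, -325.8, 168.1]
orientation: [0.792, 0.611, 0.0, 0.001]
wrist_force: [0.8, -0.7, -0.8]
finger_gap: 7.6
grasp_force: 25.0
```

Call:
servo_tool(series="0 0 0 0 0 0 -1; -0.01 0.0026 0 0 0 0 -1; -0.028 0.0073 0 0 0 0 -1; -0.05 0.013 0 0 0 0 -1; -0.066 0.0172 0 0 0 0 -1")

```text
time_s: 7.83
eef_pos: [453.5, -316.3, 166.5]
orientation: [0.792, 0.611, -0.0, -0.001]
wrist_force: [-0.1, 0.7, -0.9]
finger_gap: 7.7
grasp_force: 25.0
```

Call:
servo_tool(series="-0.006 0.0016 0 0 0 0 -1; -0.006 0.0016 0 0 0 0 -1")

```text
time_s: 8.0
eef_pos: [451.0, -315.9, 167.0]
orientation: [0.792, 0.611, -0.0, -0.0]
wrist_force: [1.2, -1.1, -1.1]
finger_gap: 8.3
grasp_force: 25.0
```

Grasped and clear of the hook. Next I'll lift and carry it to a viewing pose beside the slot.

Call:
servo_tool(series="0 0 0.06 0 0 0 -1; 0 0 0.13 0 0 0 -1; 0 0 0.2 0 0 0 -1; 0 0 0.27 0 0 0 -1; 0 0 0.33 0 0 0 -1")

```text
time_s: 8.42
eef_pos: [452.1, -316.2, 334.6]
orientation: [0.792, 0.611, 0.0, 0.001]
wrist_force: [1.0, -0.9, -0.8]
finger_gap: 7.7
grasp_force: 25.0
```

Call:
servo_tool(series="0.01 0.045 0 0 0 0 -1; 0.025 0.108 0 0 0 0 -1; 0.042 0.18 0 0 0 0 -1; 0.059 0.253 0 0 0 0 -1; 0.076 0.326 0 0 0 0 -1")

```text
time_s: 8.83
eef_pos: [490.1, -151.7, 332.1]
orientation: [0.792, 0.611, 0.0, 0.0]
wrist_force: [1.2, 0.2, -1.2]
finger_gap: 7.7
grasp_force: 25.0
```

Call:
servo_tool(series="0.017 0.073 0 0 0 0 -1; 0.034 0.146 0 0 0 0 -1; 0.051 0.219 0 0 0 0 -1; 0.068 0.292 0 0 0 0 -1; 0.085 0.365 0 0 0 0 -1")

```text
time_s: 9.25
eef_pos: [532.6, 31.5, 332.2]
orientation: [0.792, 0.611, 0.0, 0.0]
wrist_force: [0.2, -0.6, 0.1]
finger_gap: 7.9
grasp_force: 25.0
```

Call:
servo_tool(series="0.017 0.073 -0.03 0 0 0 -1; 0.034 0.146 -0.06 0 0 0 -1; 0.051 0.219 -0.09 0 0 0 -1; 0.068 0.292 -0.12 0 0 0 -1; 0.082 0.352 -0.138 0 0 0 -1")

```text
time_s: 9.67
eef_pos: [573.0, 208.3, 261.0]
orientation: [0.791, 0.611, -0.001, -0.001]
wrist_force: [0.6, 0.2, -1.1]
finger_gap: 8.0
grasp_force: 25.0
```

Call:
servo_tool(series="0.006 0.03 -0.008 0 0 0 -1; 0.012 0.052 -0.008 0 0 0 -1; 0.012 0.052 -0.008 0 0 0 -1; 0.012 0.052 -0.008 0 0 0 -1; 0.012 0.052 -0.008 0 0 0 -1")

```text
time_s: 10.08
eef_pos: [579.6, 230.0, 259.9]
orientation: [0.792, 0.61, 0.0, 0.001]
wrist_force: [0.4, 0.2, -0.7]
finger_gap: 7.9
grasp_force: 25.0
```

```bash
python3 - <<'E'
from h import *
for i in range(6): manip.read_camera("wrist")
s,d=look("w4"); st(); print(s["joint_vel"].round(3))
im=d["image"]; cv2.imwrite("pics/w4c.png",cv2.resize(im[60:260,260:420],None,fx=3,fy=3,interpolation=2))
E
```

```text
10.4333 [579.2 230.9 259.3] y [ 9.672e-01 -2.541e-01  4.000e-04] z [ 4.e-04  0.e+00 -1.e+00] 7.8686364733902145 [ 1.1  0.4 -0.3]
[ 0.005  0.004 -0.     0.002 -0.     0.001]
```

View pics/w4c.png

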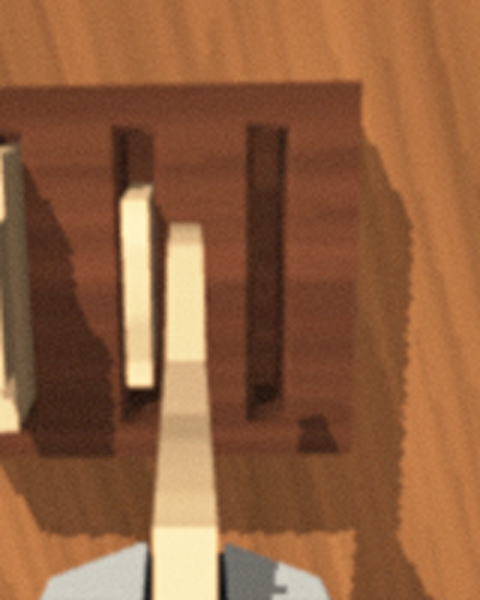

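The crop shows the held plate centred at column 321.4, with the foot end at row ~135, so there is no sideways bias. The empty slot spans columns 342-355 and rows 101-199, and the rack's right edge runs from (380,87) to (377,210).

```bash
python3 - <<'E'
from h import *
s=manip.get_state(); st()
s,d=look("w5")
g=cv2.GaussianBlur(cv2.cvtColor(d["image"],6),(1,5),0).astype(float)
R=Ro.from_quat(s["orientation"]).as_matrix();tl=lambda X:R.T@(X-s["eef_pos"])
L=[];Rr=[];E=[]
for r in range(105,195,6):
    row=g[r]; base=np.median(row[360:372]); lo=np.percentile(row[344:352],30); h=(base+lo)/2
    x=np.arange(335,366); k=np.where(row[335:366]<h)[0]
    k0,k1=x[k[0]],x[k[-1]]
    e0=k0-(h-row[k0])/(row[k0-1]-row[k0]); e1=k1+(h-row[k1])/(row[k1+1]-row[k1])
    gr=np.diff(row[372:390]); e=372+.5+gr.argmax()
    L.append((e0,r));Rr.append((e1,r));E.append((e,r))
def fit(P,z):
    Q=np.array([ray(d,p,z) for p in P]); a=np.polyfit(Q[:,1],Q[:,0],1); res=Q[:,0]-np.polyval(a,Q[:,1])
    ok=abs(res)<2; a=np.polyfit(Q[ok,1],Q[ok,0],1); return a[0],np.polyval(a,243.),ok.sum()
for n,P in(("L",L),("R",Rr),("edge",E)):
    f=fit(P,50); print(n,"yaw",-np.arctan(f[0]),"x@243",round(f[1],2),f[2])
print("Rz47",fit(Rr,47)); print(np.round(Rr,1)[::4].tolist(),np.round(L,1)[::4].tolist())
cr=lambda x,y:(x/3-.33+260,y/3-.33+60)
for n,p in(("slot top",cr(268,125)),("slot bot",cr(265,419)),("rack TR",cr(361,82)),("rack BR",cr(352,453))): print(n,ray(d,p,50).round(1))
e=d["W"];f=ray(d,cr(185.5,226),s["eef_pos"][2]-135); print("foot end",tl(f).round(2))
for l in ("slot_mouth","slot_floor"):
    for r in manip.landmark_of("wrist",l)[:1]: print(l,np.round(r["at"],1))
E
```

```text
10.4333 [579.2 230.9 259.3] y [ 9.672e-01 -2.541e-01  4.000e-04] z [ 4.e-04  0.e+00 -1.e+00] 7.8686364733902145 [ 1.1  0.4 -0.3]
L yaw -0.23947497696107453 x@243 603.8 15
R yaw -0.2459935444409097 x@243 617.77 15
edge yaw -0.25325194052633226 x@243 643.98 9
Rz47 (np.float64(0.2510785854255344), np.float64(618.0544825658459), np.int64(15))
[[355.6, 105.0], [354.5, 129.0], [354.8, 153.0], [354.3, 177.0]] [[341.6, 105.0], [341.8, 129.0], [341.6, 153.0], [341.5, 177.0]]
slot top [623.7 292.9  50. ]
slot bot [598.8 193.4  50. ]
rack TR [656.6 298.4  50. ]
rack BR [626.6 172.7  50. ]
foot end [ 46.55  -0.26 135.01]
slot_mouth [612.9 238.6  49.4]
slot_floor [612.3 242.5   9.9]
```

Slot centre (612.6,243.0), yaw -0.244; the left edge, right edge, rack edge and corners agree within about 1 mm. Next I'll align above the slot and lower to just above the mouth.

Call:
servo_tool(series="0.02 0.007 0 0 0 0.001 -1; 0.045 0.015 0 0 0 0.003 -1; 0.06 0.021 0 0 0 0.0041 -1; 0.0666 0.0232 0 0 0 0.0041 -1; 0.0666 0.0232 -0.02 0 0 0.0041 -1")

```text
time_s: 11.0
eef_pos: [613.7, 243.4, 250.3]
orientation: [0.788, 0.616, 0.002, 0.001]
wrist_force: [0.3, 0.3, -1.2]
finger_gap: 8.0
grasp_force: 25.0
```

Call:
servo_tool(series="0 0 -0.04 0 0 0 -1; 0 0 -0.07 0 0 0 -1; 0 0 -0.09 0 0 0 -1; 0 0 -0.1 0 0 0 -1; 0 0 -0.108 0 0 0 -1")

```text
time_s: 11.42
eef_pos: [612.1, 242.9, 194.3]
orientation: [0.788, 0.616, -0.0, -0.0]
wrist_force: [0.2, 0.2, -0.5]
finger_gap: 7.8
grasp_force: 25.0
```

Call:
servo_tool(series="0 0 0 0 0 0 -1; 0 0 0 0 0 0 -1; 0 0 0 0 0 0 -1; 0 0 0 0 0 0 -1; 0 0 0 0 0 0 -1")

```text
time_s: 11.83
eef_pos: [612.7, 243.1, 195.6]
orientation: [0.788, 0.616, 0.001, 0.0]
wrist_force: [-0.2, 0.1, -1.3]
finger_gap: 7.8
grasp_force: 25.0
```

```bash
python3 - <<'E'
from h import *
for i in range(3): manip.read_camera("wrist")
s,d=look("w6");st()
cv2.imwrite("pics/w6c.png",cv2.resize(d["image"][60:260,240:400],None,fx=3,fy=3,interpolation=2))
E
```

```text
12.0333 [612.5 243.  195.1] y [ 9.705e-01 -2.410e-01  3.000e-04] z [ 3.e-04 -0.e+00 -1.e+00] 7.842096547600557 [-0.1  0.3 -0.5]
```

View pics/w6c.png

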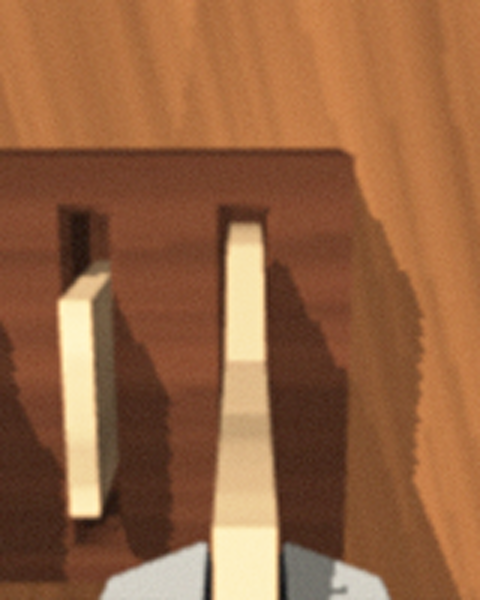

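The foot (columns 229-263) sits over the slot mouth (220-268), about 0.5 mm to the right. I'll nudge left and lower slowly.

Call:
servo_tool(series="-0.0008 0.0002 -0.008 0 0 0 -1; -0.0008 0.0002 -0.016 0 0 0 -1; -0.0008 0.0002 -0.024 0 0 0 -1; -0.0008 0.0002 -0.032 0 0 0 -1; -0.0008 0.0002 -0.04 0 0 0 -1")

```text
time_s: 12.45
eef_pos: [611.9, 243.1, 174.2]
orientation: [0.788, 0.616, -0.0, -0.0]
wrist_force: [0.0, -0.3, -1.6]
finger_gap: 7.9
grasp_force: 25.0
```

Call:
servo_tool(series="0 0 -0.01 0 0 0 -1; 0 0 -0.02 0 0 0 -1; 0 0 -0.03 0 0 0 -1; 0 0 -0.04 0 0 0 -1; 0 0 -0.048 0 0 0 -1")

```text
time_s: 12.87
eef_pos: [611.9, 243.1, 150.2]
orientation: [0.788, 0.616, -0.0, -0.0]
wrist_force: [0.2, 0.2, -0.7]
finger_gap: 7.8
grasp_force: 25.0
```

Call:
servo_tool(series="0 0 -0.002 0 0 0 -1; 0 0 -0.004 0 0 0 -1; 0 0 -0.006 0 0 0 -1; 0 0 -0.008 0 0 0 -1; 0 0 -0.008 0 0 0 -1")

```text
time_s: 13.28
eef_pos: [612.0, 243.1, 146.9]
orientation: [0.788, 0.616, 0.0, 0.0]
wrist_force: [-0.2, 0.5, -0.3]
finger_gap: 7.7
grasp_force: 25.0
```

Call:
servo_tool(series="0 0 -0.001 0 0 0 -1; 0 0 -0.002 0 0 0 -1; 0 0 -0.003 0 0 0 -1; 0 0 -0.004 0 0 0 -1; 0 0 -0.005 0 0 0 -1")

```text
time_s: 13.7
eef_pos: [612.2, 243.2, 144.9]
orientation: [0.788, 0.616, 0.0, 0.0]
wrist_force: [-0.6, 0.1, 3.9]
finger_gap: 7.9
grasp_force: 25.0
```

Call:
servo_tool(series="0 0 0 0 0 0 -1; 0 0 0 0 0 0 -1")

```text
time_s: 13.87
eef_pos: [612.2, 243.2, 144.9]
orientation: [0.788, 0.616, 0.0, 0.0]
wrist_force: [-0.0, -0.2, 3.2]
finger_gap: 7.8
grasp_force: 25.0
```

Floor contact came at the expected height (TCP 145, 3-4 N), so I'll release and retreat.

Call:
servo_tool(series="0 0 0 0 0 0 -0.6; 0 0 0 0 0 0 -0.4; 0 0 0 0 0 0 -0.2; 0 0 0 0 0 0 0; 0 0 0 0 0 0 0")

```text
time_s: 14.28
eef_pos: [612.0, 243.1, 144.3]
orientation: [0.788, 0.616, -0.0, -0.0]
wrist_force: [-0.4, -0.8, -0.6]
finger_gap: 36.8
grasp_force: 0.0
```

Call:
servo_tool(series="0 0 0 0 0 0 0; 0 0 0.01 0 0 0 0; 0 0 0.03 0 0 0 0; 0 0 0.07 0 0 0 0; 0 0 0.13 0 0 0 0")

```text
time_s: 14.7
eef_pos: [610.9, 242.8, 208.5]
orientation: [0.788, 0.616, -0.002, -0.001]
wrist_force: [-0.0, -0.1, 0.5]
finger_gap: 45.6
grasp_force: 0.0
```

Call:
servo_tool(series="0 0 0.07 0 0 0 0; 0 0 0.14 0 0 0 0; 0 0 0.18 0 0 0 0; 0 0 0.2 0 0 0 0; 0 0 0.2 0 0 0 0")

```text
time_s: 15.12
eef_pos: [613.0, 243.4, 314.2]
orientation: [0.788, 0.616, 0.004, 0.002]
wrist_force: [-0.2, 0.4, -0.2]
finger_gap: 46.3
grasp_force: 0.0
```

```bash
python3 - <<'E'
from h import *
for i in range(4): manip.read_camera("wrist")
s,d=look("w7");st()
e=manip.read_camera("side")["image"]
for c in("wrist","side"):
  for l in("bell_template","strip_template"): print(c,l,[(np.round(r["at"],1).tolist(),round(r["score"],2)) for r in manip.landmark_of(c,l)[:4]])
o=np.zeros((400,800,3),np.uint8);o[:,:400]=cv2.resize(d["image"][60:260,220:420],(400,400));o[:,400:]=cv2.resize(e[100:350,200:450],(400,400));cv2.imwrite("pics/f.png",o)
E
```

```text
15.3667 [611.6 243.  308. ] y [ 0.9705 -0.241  -0.0023] z [-2.6e-03 -7.0e-04 -1.0e+00] 46.028023690926474 [ 0.1 -0.2 -0.4]
wrist bell_template [([568.0, 250.5, -2.1], 0.72), ([615.0, 240.9, 10.8], 0.67), ([745.7, 55.4, 0.5], 0.38)]
wrist strip_template [([731.1, 156.7, 3.0], 0.38)]
side bell_template [([613.7, 246.1, 12.9], 0.87), ([319.4, -343.6, 2.6], 0.76), ([427.9, -459.7, -2.0], 0.73)]
side strip_template [([523.8, -169.5, 15.7], 0.6)]
```

View pics/f.png

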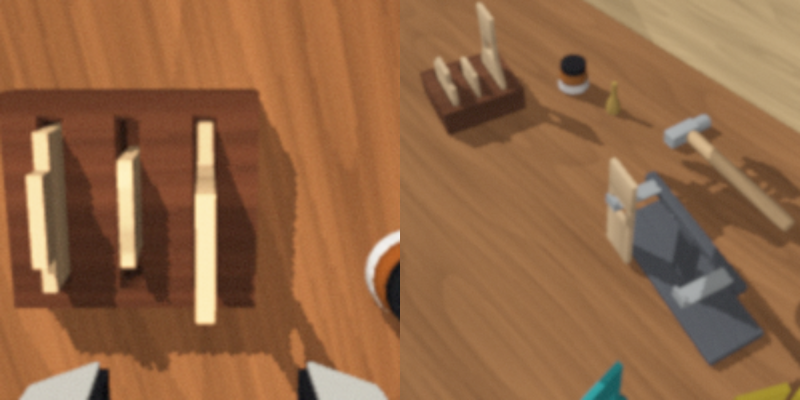

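The bell stands upright, seated in the end slot (left view, column 205). The strip still hangs and everything else is undisturbed, so I'm handing in.

```bash
python3 -c "
from rig import manip
print(manip.hand_in())"
```

```text
the job is handed in; nothing more can be done
None
```

The bell-shaped template stands upright at the bottom of the rack's empty end slot, released and with the arm clear; the straight template still hangs, nothing else was touched, and the job was handed in at about 15 s on the robot's clock.

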